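# Start up the dishwasher at its control box

## Task

Bring the dishwasher up for service: on the steel control box, press with the fingertips first the bar key (power), then the plus-shaped cross key (fill), then the large round key (start), each lightly and well over half-way down; it stays down by itself. Do not press the small round key (drain), and do not lift or shift the things standing around the box.

Things in the scene. Friction and masses are not known exactly. Their poses are not given: they have to be found in the camera images.
- control_box: the dishwasher's control box, standing fixed on the table: stainless steel, 90 (x) x 248 (y) x 48 mm high; origin at the centre of its underside, z up, y along its long side. Four key modules sit in one row along its y axis at y = -84, -28, +28 and +84 mm, in any order; each is a grey frame 56 x 50 x 3 mm with one black key. Keys are told apart by shape only.
- bar_top (a point): centre of the top face of the bar key: a single straight bar, 50 x 14 mm, lying across the short way of the box (along the box's x axis). It starts about 67 mm above the table, standing 16 mm proud of its frame, sinks with the key, and has the box's axes.
- bar_key (a joint): how far the bar key is pressed in (m): about 0 (0 to 0.001) is up as at the start, 0.010 is its bottom stop; it moves straight down under about 3 N of friction, has no spring and stays where it is left.
- cross_top (a point): centre of the top face of the cross key: a plus-shaped cross of two bars, each 44 x 14 mm. It starts about 67 mm above the table, standing 16 mm proud of its frame, sinks with the key, and has the box's axes.
- cross_key (a joint): how far the cross key is pressed in (m): about 0 (0 to 0.001) is up as at the start, 0.010 is its bottom stop; it moves straight down under about 3 N of friction, has no spring and stays where it is left.
- disc_top (a point): centre of the top face of the disc key: the large round disc, 40 mm across. It starts about 67 mm above the table, standing 16 mm proud of its frame, sinks with the key, and has the box's axes.
- disc_key (a joint): how far the disc key is pressed in (m): about 0 (0 to 0.001) is up as at the start, 0.010 is its bottom stop; it moves straight down under about 3 N of friction, has no spring and stays where it is left.
- stud_top (a point): centre of the top face of the stud key: the small round stud, 18 mm across (the drain key, to be left alone). It starts about 67 mm above the table, standing 16 mm proud of its frame, sinks with the key, and has the box's axes.
- stud_key (a joint): how far the stud key is pressed in (m): about 0 (0 to 0.001) is up as at the start, 0.010 is its bottom stop; it moves straight down under about 3 N of friction, has no spring and stays where it is left.
- tamper: bystander: loose coffee tamper, black knob on a steel foot, 58 mm across, 90 mm high; origin at the centre of its underside. Stands off the box's +y end.
- cup: bystander: loose small blue-grey cup, 61 x 89 mm with its handle, 52 mm high; origin under its middle. Stands off the box's -y end.
- elbow: bystander: loose brass pipe elbow, 44 x 44 x 28 mm; origin at the centre of its underside. Lies on the table in front (-x) of the box.
- nipple: bystander: loose brass threaded nipple, 26 x 48 x 30 mm; origin at the centre of its underside. Lies on the table behind (+x) the box.

How it is judged:
By the outcome, as a careful person would: the job done as asked, in the order asked, and still so for the second after the job is handed in, with the robot touching nothing.
It also fails if it takes over 42 s, if anything falls off the work surface, if the arm or the gripper's body presses on something with over 40 N, if the wrist force passes 120 N, or if a joint passes its speed limit or range.

## Robot

A 6-joint arm with a two-finger parallel gripper is mounted at the origin on a cart in front of the work surface, level with it; the furniture and walls round the work are solid. World frame = base frame: x ahead of the robot, y to its left, z up, the work surface at z = 0. Lengths are in m, angles in rad, forces in N, time in s.
With the tool pointing down it reaches from about 0.25 to 0.8 m from the base axis. Payload 3.9 kg.
Tool frame: the origin (TCP) lies at the very end of the fingers, on their centre line; the grasp point (between the pads) lies 19 mm behind it (robot.tcp_to_grasp is the distance from the TCP to the grasp point, in m); z points along the fingers, y is the line along which they close (so a half turn about z gives the same grasp; the last joint's range is limited). The gripper opens to 85 mm and grips with 20 to 120 N. Pads are 22 mm wide; open, the fingers measure 114 mm over their backs; the gripper's body (76 mm by 85 mm) begins 54 mm behind the grasp point. The pads swing forward as they close: fully open they stand 13 mm farther back than shut.
Start: joints at [0, 0.26, -0.138, 1.173, 0, 1.571], TCP at [0.525, -0, 0.231] pointing down, gripper open.
Joint ranges: [-2.78, 2.78], [-0.83, 1.72], [-1.28, 1.37], [-1.9, 2.12], [-1.57, 1.48], [-3.14, 3.14]. Speed limits (rad/s): [2.57, 2.57, 3.14, 3.14, 3.14, 3.14].

## Interface

Orientations are given as a rotation vector (axis times angle).
In Python, from bench import read_state, snapshot, ticket, robot gives the robot as it stands.
- The arm moves only by the tool carry_out, never from a script. Its argument "series" is a list of rows, each an object with "rotation": the turn, a rotation vector about the tool's x, y, z in degrees, a list of three; "travel": the shift along the tool's x, y, z in m, a list of three; "claw": the opening, from 0 (shut) to 1 (fully open). A call has 1 to 20 rows; each row is the pose to reach, as a shift and turn from the pose commanded when the call began, along the tool's axes at that moment; what a row does not reach only later rows make up. A row lasts 1/12 s, in which the tool goes at most 41.7 mm and 7.16 degrees, less where a joint would pass 70% of its speed; a pose out of reach is approached as far as the arm can. A call with a gripper value outside its range is refused whole. The fingers move at their own pace and stop on an object; "force" is the grip in N (left out, the last holds). Time passes only in rows, so rows that repeat a pose let the fingers close. It gives the time, the measured TCP pose, the force, the opening and the grip force at its end, in the units of the state.
- read_state(): the state, without advancing time (a new reading comes with each control period).
- snapshot(name): name is "scene" or "side" or "wrist"; returns a dict with "frame" (384x512x3 uint8, blue, green, red), "mtx" (3x3 intrinsics, pixels), "distortion" ([k1, k2, p1, p2, k3] as OpenCV has them; the pictures are not rectified), "position" and "attitude" of the camera in the world. Camera axes: x right, y down, z forward; pixel columns grow to the right and rows downward; lengths in m; the calibration is good to about 2 mm. A picture is of the moment at which its call begins. There is no depth.
- ticket.hand_in(): hands the job in; it is judged then, once.
The state is a dict: "t": time; "joint_pos": joint angles; "joint_velocities": joint speeds; "tau": joint torques, N m; "eef_pos": TCP position; "orientation": TCP orientation; "contact_force": force on the tool from outside, world axes, zero at the start; "ft_torque": the same for the moment, N m; "width": finger opening in m; "gripper_force": force on a finger pad.
Only numpy, scipy, OpenCV 4.12 (cv2) and the standard library are available. Lean on these libraries where they do the work, as an engineer would, in place of code of your own. Each camera call takes 0.05 s, during which the arm holds its last target. There are 200 camera calls.

## Working session

There is one attempt and no reset: what is moved stays moved. The work goes in short steps, Python scripts to look and compute and a tool call to move; the robot and the scene stay as the last step left them, time stands still between calls to the robot, and variables do not carry over. Pictures are saved under pics/ and viewed, at most 10 in all, crops included, and the job is handed in when it is done.

Besides the shell and the picture viewer there is one more tool, called by a JSON object that holds its "op" and its "data". carry_out: Moves the arm, as the interface text tells. Its arguments: {"type":"object","properties":{"series":{"type":"array"},"force":{"type":"number"}},"required":["series"]}

```bash
mkdir -p pics
cat > h.py <<'E'
import numpy as np, cv2
from scipy.spatial.transform import Rotation as R
from bench import read_state, snapshot, ticket, robot
def att(a):
    a=np.array(a,float)
    return a if a.shape==(3,3) else (R.from_rotvec(a).as_matrix() if a.size==3 else R.from_quat(a).as_matrix())
def ray(s,uv,z):
    p=cv2.undistortPoints(np.array(uv,float).reshape(-1,1,2),np.array(s["mtx"]),np.array(s["distortion"])).reshape(-1,2)
    d=np.c_[p,np.ones(len(p))]@att(s["attitude"]).T; c=np.array(s["position"])
    return c+d*((z-c[2])/d[:,2])[:,None]
E
python3 - <<'E'
from h import *
import pickle
S={n:snapshot(n) for n in("scene","wrist","side")}
pickle.dump(S,open("s.pkl","wb"))
for n in S: print(n,S[n]["position"],S[n]["attitude"])
cv2.imwrite("pics/a.png",S["scene"]["frame"]);cv2.imwrite("pics/b.png",S["wrist"]["frame"])
st=read_state();print(st["eef_pos"],st["orientation"],st["width"],st["t"])
E
```

```text
scene [-0.16062511 -0.55639704  0.57565641] [-1.9051445   0.90905135 -0.54866404]
wrist [0.52320567 0.0759665  0.37256004] [ 2.83964763e+00 -1.17778316e-04 -1.87969409e-03]
side [ 0.161655   -0.61032718  0.45471774] [-1.98806619  0.5436577  -0.36823013]
[5.24459003e-01 8.02107225e-06 2.30640221e-01] [-2.22066681e+00 -2.22062491e+00  1.70040332e-03] 0.08546561647598613 0.15
```

View pics/a.png

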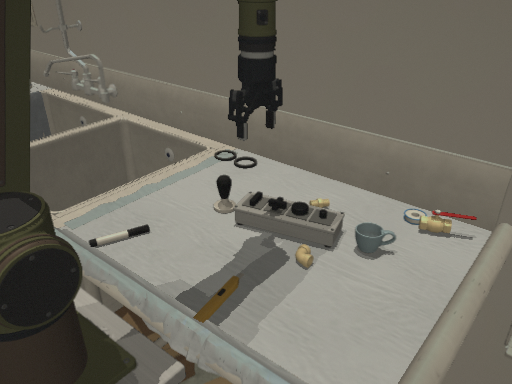

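View pics/b.png

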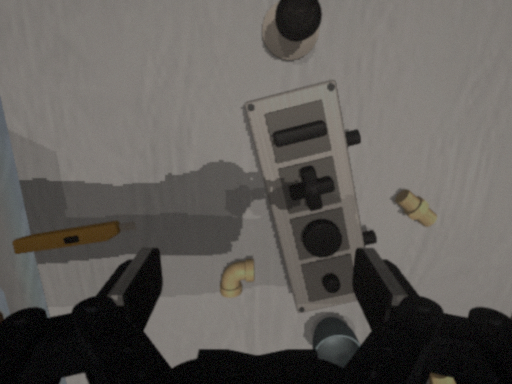

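The wrist view shows the box with the bar at (300,133), the cross at (312,187), the disc at (322,238) and the stud at (332,283). The tamper is above the box in the picture and the cup below it.

Run:
```python
from h import *
import pickle
S=pickle.load(open("s.pkl","rb"))
s=S["wrist"]; g=s["frame"].max(2)
m=(g<48).astype(np.uint8); m[:, :262]=0; m[:,346:]=0; m[:100]=0; m[296:]=0
n,l,st,c=cv2.connectedComponentsWithStats(m)
P=[]
for i in range(1,n):
    if st[i,4]>80:
        cnt=cv2.findContours((l==i).astype(np.uint8),0,1)[0][0]
        w=ray(s,cnt.reshape(-1,2),.067)[:,:2]
        r=cv2.minAreaRect((w*1000).astype(np.float32)); print(st[i],c[i],ray(s,c[i],.067).round(4)[0],np.round(r[1],0),r[2])
# box corner screws at frame height .048
w=ray(s,[[251,107],[332,87],[302,309]],.048); print(w.round(4))
print(np.linalg.norm(w[0]-w[1]),np.linalg.norm(w[0]-w[2]))
# scene check
s=S["scene"]; print(ray(s,[[257,198],[278,203],[300,208],[323,214]],.067).round(4))
```

```text
[273 121  54  26 750] [299.156 133.364] [0.5615 0.0347 0.067 ] [49. 14.] 14.267067909240723
[ 283  166   52   44 1314] [307.94292237 188.86225266] [ 0.572  -0.0188  0.067 ] [48. 43.] 56.98188781738281
[ 301  219   41   38 1218] [321.18144499 237.4499179 ] [ 0.5879 -0.0704  0.067 ] [39. 43.] 26.327119827270508
[322 273  19  20 291] [330.72508591 282.4742268 ] [ 0.6013 -0.1233  0.067 ] [18. 26.] 26.33966636657715
[[ 0.517   0.0573  0.048 ]
 [ 0.5934  0.0759  0.048 ]
 [ 0.5751 -0.1713  0.048 ]]
0.07865230080169584 0.23587675425388735
[[ 0.5572  0.026   0.067 ]
 [ 0.5694 -0.0272  0.067 ]
 [ 0.5826 -0.08    0.067 ]
 [ 0.593  -0.1349  0.067 ]]
```

{"op": "carry_out", "data": {"series": [{"rotation": [0, 0, 0], "travel": [0, 0, 0], "claw": 0}, {"rotation": [0, 0, 0], "travel": [0, 0, 0], "claw": 0}], "force": 20}}

```text
t: 0.32
eef_pos: [0.5248, -0.0, 0.231]
orientation: [-2.221, -2.221, 0.001]
contact_force: [-0.3, 0.2, 0.9]
width: 0.0636
gripper_force: 0.0
```

Positions agree with the 56 mm pitch: end to end is about 167 mm once the visible stud wall is corrected for, and the yaw is about 14°. I'll move above the bar with the fingers shut.

{"op": "carry_out", "data": {"series": [{"rotation": [0, 0, 0], "travel": [0.01, 0.01, 0.0], "claw": 0}, {"rotation": [0, 0, 0], "travel": [0.02, 0.02, 0.02], "claw": 0}, {"rotation": [0, 0, 0], "travel": [0.034, 0.037, 0.04], "claw": 0}, {"rotation": [0, 0, 0], "travel": [0.034, 0.037, 0.06], "claw": 0}, {"rotation": [0, 0, 0], "travel": [0.034, 0.037, 0.08], "claw": 0}, {"rotation": [0, 0, 0], "travel": [0.034, 0.037, 0.1], "claw": 0}, {"rotation": [0, 0, 0], "travel": [0.034, 0.037, 0.12], "claw": 0}, {"rotation": [0, 0, 0], "travel": [0.034, 0.037, 0.135], "claw": 0}, {"rotation": [0, 0, 0], "travel": [0.034, 0.037, 0.145], "claw": 0}, {"rotation": [0, 0, 0], "travel": [0.034, 0.037, 0.15], "claw": 0}, {"rotation": [0, 0, 0], "travel": [0.034, 0.037, 0.15], "claw": 0}, {"rotation": [0, 0, 0], "travel": [0.034, 0.037, 0.15], "claw": 0}, {"rotation": [0, 0, 0], "travel": [0.034, 0.037, 0.15], "claw": 0}]}}

```text
t: 1.4
eef_pos: [0.563, 0.0341, 0.0823]
orientation: [2.22, 2.221, 0.003]
contact_force: [-0.0, 0.1, -0.6]
width: 0.0003
gripper_force: 0.0
```

Run:
```python
from h import *
a=snapshot("side")["frame"];b=snapshot("wrist")["frame"]
print(read_state()["width"],read_state()["eef_pos"])
a=cv2.resize(a[100:300,100:400],None,fx=2,fy=2)
cv2.imwrite("pics/c.png",a);cv2.imwrite("pics/d.png",b)
```

```text
0.00015740377136124663 [0.56293093 0.0340861  0.08239734]
```

View pics/c.png

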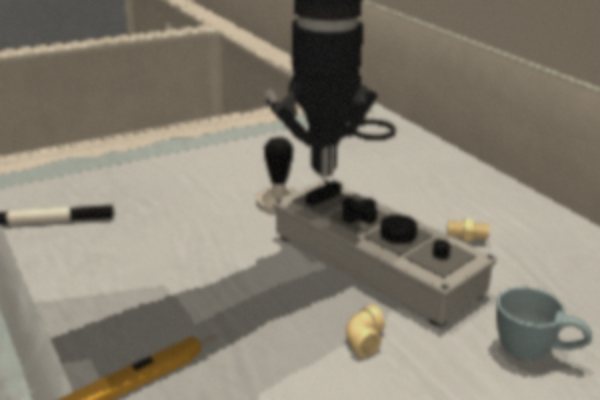

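View pics/d.png

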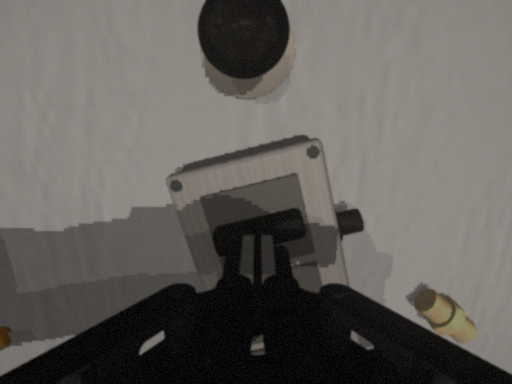

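The shut fingertips are just above the bar, near its middle (tip at about (258,237), bar about (215–305, 222–240)). Next is a slow press.

{"op": "carry_out", "data": {"series": [{"rotation": [0, 0, 0], "travel": [0, 0, 0.005], "claw": 0}, {"rotation": [0, 0, 0], "travel": [0, 0, 0.01], "claw": 0}, {"rotation": [0, 0, 0], "travel": [0, 0, 0.013], "claw": 0}, {"rotation": [0, 0, 0], "travel": [0, 0, 0.015], "claw": 0}, {"rotation": [0, 0, 0], "travel": [0, 0, 0.017], "claw": 0}, {"rotation": [0, 0, 0], "travel": [0, 0, 0.019], "claw": 0}, {"rotation": [0, 0, 0], "travel": [0, 0, 0.019], "claw": 0}]}}

```text
t: 2.08
eef_pos: [0.5618, 0.034, 0.0619]
orientation: [-2.221, -2.221, 0.001]
contact_force: [0.6, -0.3, -0.2]
width: 0.0001
gripper_force: 0.0
```

{"op": "carry_out", "data": {"series": [{"rotation": [0, 0, 0], "travel": [0, 0, 0.001], "claw": 0}, {"rotation": [0, 0, 0], "travel": [0, 0, 0.002], "claw": 0}]}}

```text
t: 2.25
eef_pos: [0.562, 0.034, 0.0604]
orientation: [2.221, 2.221, 0.0]
contact_force: [-0.6, 0.6, 1.4]
width: 0.0001
gripper_force: 1.4
```

Run:
```python
from h import *
a=snapshot("side")["frame"];b=snapshot("wrist")["frame"]
a=cv2.resize(a[170:240,210:330],None,fx=5,fy=5,interpolation=2)
cv2.imwrite("pics/e.png",np.vstack([a[:, :512] if 0 else cv2.resize(a,(512,299)),b[130:390]]))
print(read_state()["contact_force"],read_state()["eef_pos"])
```

```text
[-0.08710015  0.64386733  1.25333153] [0.56200271 0.03398818 0.06024055]
```

View pics/e.png

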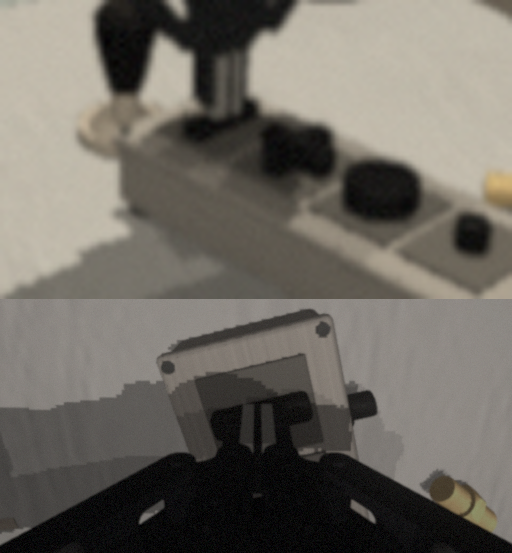

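The bar has visibly sunk with the fingertips on it, about 6–7 mm. I'll press 2 mm more, then lift and move over to the cross.

{"op": "carry_out", "data": {"series": [{"rotation": [0, 0, 0], "travel": [0, 0, 0.001], "claw": 0}, {"rotation": [0, 0, 0], "travel": [0, 0, 0.002], "claw": 0}, {"rotation": [0, 0, 0], "travel": [0, 0, 0.002], "claw": 0}]}}

```text
t: 2.6
eef_pos: [0.562, 0.034, 0.0582]
orientation: [-2.221, -2.221, -0.0]
contact_force: [-0.9, 0.2, 1.5]
width: -0.0
gripper_force: 0.7
```

{"op": "carry_out", "data": {"series": [{"rotation": [0, 0, 0], "travel": [0, 0, -0.01], "claw": 0}, {"rotation": [0, 0, 0], "travel": [0, 0, -0.025], "claw": 0}, {"rotation": [0, 0, 0], "travel": [-0.015, 0.003, -0.03], "claw": 0}, {"rotation": [0, 0, 0], "travel": [-0.035, 0.008, -0.03], "claw": 0}, {"rotation": [0, 0, 0], "travel": [-0.054, 0.012, -0.03], "claw": 0}, {"rotation": [0, 0, 0], "travel": [-0.054, 0.012, -0.03], "claw": 0}, {"rotation": [0, 0, 0], "travel": [-0.054, 0.012, -0.03], "claw": 0}]}}

```text
t: 3.18
eef_pos: [0.5745, -0.0206, 0.0888]
orientation: [2.223, 2.219, 0.001]
contact_force: [-0.2, 0.3, -0.2]
width: -0.0003
gripper_force: 0.0
```

Run:
```python
from h import *
a=snapshot("side")["frame"];b=snapshot("wrist")["frame"]
a=cv2.resize(a[160:240,210:330],(512,341),interpolation=2)
cv2.imwrite("pics/f.png",np.vstack([a,b[130:384]]))
print(read_state()["contact_force"],read_state()["eef_pos"])
```

```text
[ 0.30890343 -0.06907825  0.35852412] [ 0.57390868 -0.01958636  0.08848379]
```

View pics/f.png

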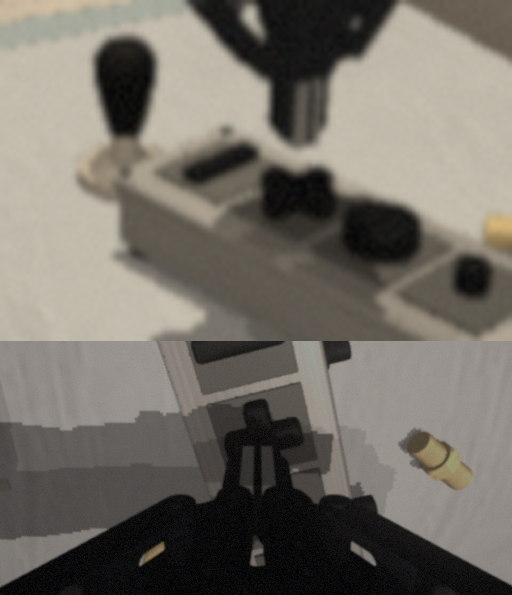

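The bar is down (flat at (220,162) in the side crop), and the fingers are centred over the cross. Press the cross, lift, and move over the disc.

{"op": "carry_out", "data": {"series": [{"rotation": [0, 0, 0], "travel": [0, 0, 0.008], "claw": 0}, {"rotation": [0, 0, 0], "travel": [0, 0, 0.015], "claw": 0}, {"rotation": [0, 0, 0], "travel": [0, 0, 0.019], "claw": 0}, {"rotation": [0, 0, 0], "travel": [0, 0, 0.022], "claw": 0}, {"rotation": [0, 0, 0], "travel": [0, 0, 0.024], "claw": 0}, {"rotation": [0, 0, 0], "travel": [0, 0, 0.026], "claw": 0}, {"rotation": [0, 0, 0], "travel": [0, 0, 0.028], "claw": 0}, {"rotation": [0, 0, 0], "travel": [0, 0, 0.03], "claw": 0}, {"rotation": [0, 0, 0], "travel": [0, 0, 0.03], "claw": 0}]}}

```text
t: 4.03
eef_pos: [0.5741, -0.0201, 0.0581]
orientation: [2.221, 2.221, 0.0]
contact_force: [-0.5, -0.7, -0.6]
width: 0.0001
gripper_force: 0.0
```

{"op": "carry_out", "data": {"series": [{"rotation": [0, 0, 0], "travel": [0, 0, -0.01], "claw": 0}, {"rotation": [0, 0, 0], "travel": [0, 0, -0.025], "claw": 0}, {"rotation": [0, 0, 0], "travel": [-0.015, 0.004, -0.03], "claw": 0}, {"rotation": [0, 0, 0], "travel": [-0.035, 0.009, -0.03], "claw": 0}, {"rotation": [0, 0, 0], "travel": [-0.053, 0.014, -0.03], "claw": 0}, {"rotation": [0, 0, 0], "travel": [-0.053, 0.014, -0.03], "claw": 0}, {"rotation": [0, 0, 0], "travel": [-0.053, 0.014, -0.03], "claw": 0}]}}

```text
t: 4.62
eef_pos: [0.5888, -0.0738, 0.089]
orientation: [2.223, 2.219, 0.002]
contact_force: [0.5, -0.7, -0.6]
width: -0.0001
gripper_force: 0.0
```

Run:
```python
from h import *
a=snapshot("side")["frame"];b=snapshot("wrist")["frame"]
a=cv2.resize(a[160:240,210:330],(512,341),interpolation=2)
cv2.imwrite("pics/g.png",np.vstack([a,b[130:384]]))
print(read_state()["contact_force"],read_state()["eef_pos"])
```

```text
[-1.03053932 -0.0113353  -0.09330672] [ 0.58790754 -0.07264194  0.08853611]
```

View pics/g.png

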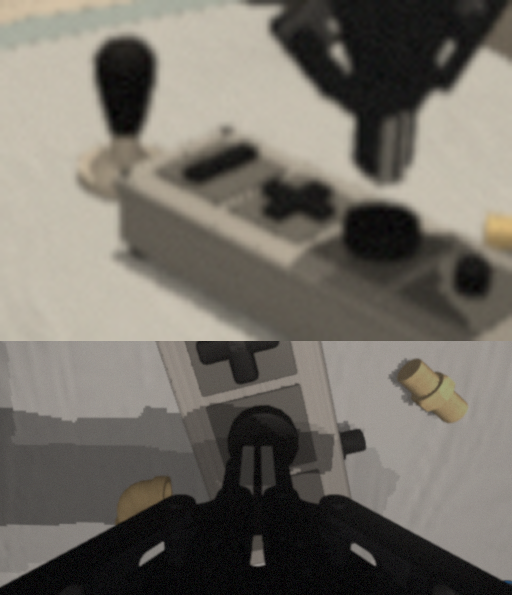

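The cross is now flat at (297,200) in the side crop, and the fingers are centred over the disc at (382,232). Press the disc, then lift away.

{"op": "carry_out", "data": {"series": [{"rotation": [0, 0, 0], "travel": [0, 0, 0.008], "claw": 0}, {"rotation": [0, 0, 0], "travel": [0, 0, 0.015], "claw": 0}, {"rotation": [0, 0, 0], "travel": [0, 0, 0.019], "claw": 0}, {"rotation": [0, 0, 0], "travel": [0, 0, 0.022], "claw": 0}, {"rotation": [0, 0, 0], "travel": [0, 0, 0.024], "claw": 0}, {"rotation": [0, 0, 0], "travel": [0, 0, 0.026], "claw": 0}, {"rotation": [0, 0, 0], "travel": [0, 0, 0.028], "claw": 0}, {"rotation": [0, 0, 0], "travel": [0, 0, 0.03], "claw": 0}, {"rotation": [0, 0, 0], "travel": [0, 0, 0.03], "claw": 0}]}}

```text
t: 5.47
eef_pos: [0.5881, -0.073, 0.058]
orientation: [2.221, 2.221, -0.0]
contact_force: [-0.0, -0.7, -0.8]
width: 0.0
gripper_force: 0.0
```

{"op": "carry_out", "data": {"series": [{"rotation": [0, 0, 0], "travel": [0, 0, -0.01], "claw": 0}, {"rotation": [0, 0, 0], "travel": [0, 0, -0.03], "claw": 0}, {"rotation": [0, 0, 0], "travel": [0, 0, -0.06], "claw": 0}, {"rotation": [0, 0, 0], "travel": [0, 0, -0.09], "claw": 0}, {"rotation": [0, 0, 0], "travel": [0, 0, -0.11], "claw": 0}, {"rotation": [0, 0, 0], "travel": [0, 0, -0.12], "claw": 0}, {"rotation": [0, 0, 0], "travel": [0, 0, -0.12], "claw": 0}, {"rotation": [0, 0, 0], "travel": [0, 0, -0.12], "claw": 0}]}}

```text
t: 6.13
eef_pos: [0.5883, -0.0732, 0.1784]
orientation: [2.221, 2.221, 0.001]
contact_force: [-1.5, -0.1, -0.7]
width: 0.0002
gripper_force: 0.0
```

Run:
```python
from h import *
a=snapshot("side")["frame"]
a=cv2.resize(a[150:300,200:400],(800,600),interpolation=2)
cv2.imwrite("pics/i.png",a)
print(read_state()["contact_force"],read_state()["eef_pos"])
```

```text
[ 0.37213186  0.47976934 -0.60214951] [ 0.58734824 -0.07301062  0.1772691 ]
```

View pics/i.png

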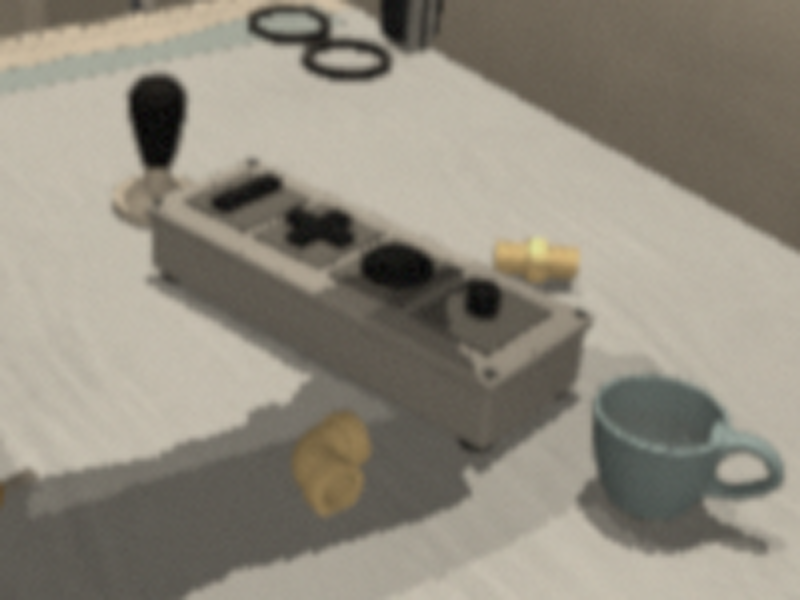

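The bar (247,192), cross (319,228) and disc (397,265) are all down. The stud (483,298) is still up, and the things around the box stand where they were.

```bash
python3 -c "
from bench import ticket
print(ticket.hand_in())"
```

```text
the job is handed in; nothing more can be done
None
```

The bar, cross and disc keys were pressed in that order, each about 8–9 mm of its 10 mm travel, and stayed down; the drain key and the things around the box were not touched, and the job is handed in.

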